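# Hang the slide rack up to drain

## Robot

A 7-joint arm with a two-finger parallel gripper is mounted at the origin on the work surface. World frame = base frame: x ahead of the robot, y to its left, z up, the work surface at z = 0. Lengths are in m, angles in rad, forces in N, time in s.
With the tool pointing down it reaches from about 0.425 to 0.825 m from the base axis. Payload 3.6 kg.
Tool frame: the origin (TCP) lies at the centre of the arm's flange, where the gripper is bolted on; the fingertips stand 173 mm ahead of it and the grasp point (between the pads) lies 155 mm ahead of it; y points along the fingers, x is the direction in which the jaws open and shut, and the axes are right-handed (so a half turn about y gives the same grasp; the last joint's range is limited). The gripper opens to 85 mm and grips with 20 to 120 N. Pads are 22 mm wide; open, the fingers measure 114 mm over their backs; the gripper's body (76 mm by 85 mm) begins 54 mm behind the grasp point. The pads swing forward as they close: fully open they stand 13 mm farther back than shut.
Start: joints at [-1.31, 0.615, -0.013, 1.423, 0.008, 1.103, -0.04], TCP at [0.184, 0.623, 0.405] pointing down, gripper open.
Joint ranges: [-3.12, 3.12], [-0.3, 2.06], [-1.34, 1.32], [0.26, 2.42], [-1.36, 4.5], [0.01, 1.98], [-2.84, 2.84]. Speed limits (rad/s): [2.79, 2.79, 3.14, 3.14, 3.14, 3.14, 3.14].

## Interface

Orientations are given as a unit quaternion [x, y, z, w].
In Python, from station import arm, get_image, camera_model gives the robot as it stands.
- The arm moves only by the shell command python3 -m inch 'ROWS' [FORCE]. ROWS is a JSON object of lists of equal length, an entry for each row: "rot": the turn, a rotation vector about the world's x, y, z in rad, a list of three; "offset": the shift along the world's x, y, z in m, a list of three; "hand": the closure in counts, from 0 (fully open) to 255 (shut). A call has exactly 10 rows; each row is the pose to reach, as a shift and turn from the pose measured when the call began; what a row does not reach only later rows make up. A row lasts 1/8 s, in which the tool goes at most 62.5 mm and 10.7 degrees, less where a joint would pass 70% of its speed; a pose out of reach is approached as far as the arm can. A call with a gripper value outside its range is refused whole. The fingers move at their own pace and stop on an object; FORCE is the grip in N (left out, the last holds). Time passes only in rows, so rows that repeat a pose let the fingers close, or fill a call up. It gives the time, the measured TCP pose, the force and the opening at its end, in the units of the state.
- arm.sense(): the state, without advancing time (a new reading comes with each control period).
- get_image(name): name is "side" or "top"; returns (picture, depth): 480x640x3 uint8, red, green, blue; 480x640 float32, m along the optical axis (not along the pixel's ray), 0 where there is no reading.
- camera_model(name): a dict with "intrinsics" (3x3 intrinsics, pixels), "position" and "orientation" of the camera in the world. Camera axes: x right, y down, z forward; pixel columns grow to the right and rows downward; lengths in m; the calibration is good to about 2 mm. A picture is of the moment at which its call begins. camera_model takes no time and is no camera call.
- arm.job_done(): hands the job in, once; it reports no verdict.
The state is a dict: "t": time; "q": joint angles; "joint_vel": joint speeds; "tau": joint torques, N m; "position": TCP position; "eef_rot": TCP orientation; "ft_force": force on the tool from outside, world axes, zero at the start; "moment": the same for the moment, N m; "gripper_width": finger opening in m.
Only numpy, scipy, OpenCV 4.12 (cv2) and the standard library are available. Lean on these libraries where they do the work, as an engineer would, in place of code of your own. Each camera call takes 0.05 s, during which the arm holds its last target. There are 200 camera calls.

## Task

Get the draining stand ready and hang up the stained blood films: slide the drip tray under the stand's bridge until it is fully home against the back stop, and swing the hook round so that it points straight out over the middle of the tray. Only then lift the wire slide rack out of its staining dish by the handle, keeping it upright so that no slides slip out, and leave it hanging by its handle in the dip of the hook, at rest. Do not push the dish or the other things on the bench about.

Things in the scene. Friction and masses are not known exactly. Their poses are not given: they have to be found in the camera images.
- stand: Steel draining stand, fixed (place and direction vary). Origin on the bench under the post axis; its own -x is the front, z up. A bridge foot with a 16 mm post on it. On the post, at 185 to 215 mm height, turns the hook's swivel head, 26 mm diameter, nut to 219 mm. Hook tip 222 mm is the highest point. The tray, fully home, is parallel to the stand, its origin at x = -65 mm, y = 0 in this frame.
- bridge (a point): Middle of the underside of the stand's bridge, 38 mm above the bench, on the post axis; axes as the stand's. Deck 10 mm thick. Upright cheeks 10 mm thick carry it, inner faces at y = -77 and +77 mm. Deck and cheeks run from x = -30 to +36 mm. Between the cheeks, behind, is the back stop, a bar 24 mm high, front face at x = +30 mm. The tray goes in from the front (-x).
- hook (a joint): Angle of the swivel hook about the vertical post, rad, counter-clockwise seen from above. 0: it points to the back (the stand's +x); +3.14 or -3.14: straight to the front. Turns both ways within -3.4 to +3.4, starts pointing more or less back or sideways, and stays where it is left (friction 0.1 N m).
- hook_seat (a point): Bottom of the hook's dip, on the bar's upper side, 105 mm from the post axis, 200 mm above the bench: a handle's bar rests here. x axis outward along the hook, z up. The hook is a 10 mm round bar: level from the head to 85 mm from the post axis (centre line 205 mm high), down into the dip at 105 mm (centre 195 mm high), up to the tip at 126 mm (centre 217 mm, top 222 mm high).
- tray: Low aluminium drip tray, 190 mm long (x), 140 mm wide (y), 30 mm high, 0.3 to 0.65 kg, open above; floor, sides and rear 4 mm thick, front wall (its -x end) 10 mm. Origin at the centre of its underside, z up. It goes rear (+x) end first under the bridge, 7 mm to spare each side, 8 mm headroom. Starts in front of the bridge, clear of it, out of line and turned up to 0.25 rad.
- tray_front (a point): Middle of the top edge of the tray's 10 mm thick front wall, 90 mm from the tray's origin along its -x, 30 mm above the bench; the wall can be pinched here from above, or pushed. Axes as the tray's.
- rack: Steel wire rack with ten microscope slides on edge, 0.2 to 0.35 kg. Origin at the centre of its underside, z up. Basket 66 mm (x) by 84 mm (y), 34 mm high, with an upright bail handle across it (see rack_bail). Starts standing in the dish. Carried by the handle with its underside above 100 mm it passes the dish rim; hung, its underside is about 80 mm above the bench.
- rack_bail (a point): Underside of the handle's top bar at its middle, 120 mm above the rack's origin; axes as the rack's. Handle: 6 mm wire in the y-z plane: upright legs 50 mm over their outsides, 38 mm between, from 70 to 118 mm height, bar over them slightly peaked; below 70 mm it spreads to 90 mm at the basket. Grip across both legs at about 100 mm: the hook enters the loop along the rack's x, either way.
- dish: Open white plastic staining dish, 88 mm (x) by 106 mm (y), 60 mm high, small rim 96 by 114 mm, walls and floor 4 mm, 0.45 kg, loose. Origin at the centre of its underside, z up. The rack stands on its floor, same way round, a few mm to spare, handle sticking out above.
- dish_lidded: A second staining dish of the same size, closed with a lid, 78 mm high over the lid's grip. Origin at the centre of its underside. To be left alone.
- tube_rack: White plastic grid rack with capped blood tubes, 80 mm (x) by 210 mm (y), 106 mm high over the caps. Origin at the centre of its underside. To be left alone.
- stain_bottle: Brown stain bottle, 66 mm diameter, 150 mm high. Origin at the centre of its underside. To be left alone.
- slide_box: Flat grey slide box, 92 mm (x) by 172 mm (y), 35 mm high. Origin at the centre of its underside. To be left alone.
There are look-alikes about, which are no part of the job. What is shaped like the rack but green or purple is not meant.

How it is judged:
On the way, in this order (a step that is already met when the one before it is completed fails the run):
1. the tray is fully home under the bridge and the hook points out over it (x of tray in the frame of stand between -0.075 and -0.055 m and z of tray in the frame of stand below 0.008 m and y of tray in the frame of stand between -0.012 and 0.012 m and x of hook_seat in the frame of stand below -0.09 m and y of hook_seat in the frame of stand between -0.025 and 0.025 m and not (distance between rack_bail and hook_seat below 0.014 m)), for 0.2 s.
2. the slide rack hangs by its handle on the hook (distance between rack_bail and hook_seat below 0.014 m and contact force between rack and stand above 0.8 N and angle between rack's own z axis and vertical below 0.2 rad), for 0.2 s.
At the end, for the whole second after the job is handed in: Tray flat under the bridge, rear end within 10 mm of the back stop; hook seat in front of the stand within 25 mm of its middle line; rack hanging in the hook's dip (handle underside within 14 mm of the seat), upright within 0.2 rad, slower than 50 mm/s; dish upright (all of step 2 and x of tray in the frame of stand between -0.075 and -0.055 m and z of tray in the frame of stand below 0.008 m and y of tray in the frame of stand between -0.012 and 0.012 m and x of hook_seat in the frame of stand below -0.09 m and y of hook_seat in the frame of stand between -0.025 and 0.025 m and linear speed of rack below 0.05 m/s and angle between dish's own z axis and vertical below 0.1 rad); the robot touches nothing.
It fails at once if the lidded dish, tube rack, stain bottle or slide box is pushed more than 25 mm or tipped (distance of any of dish_lidded, tube_rack, stain_bottle, slide_box from where it was at the start of the episode above 0.025 m or angle between any of dish_lidded, tube_rack, stain_bottle, slide_box's own z axis and vertical above 0.3 rad).
It fails at once if the dish is pushed more than 40 mm or tipped (distance of dish from where it was at the start of the episode above 0.04 m or angle between dish's own z axis and vertical above 0.4 rad).
It fails at once if the slide rack is tilted by more than 0.5 rad (angle between rack's own z axis and vertical above 0.5 rad).
It also fails if it takes over 72 s, if anything falls off the work surface, if the arm or the gripper's body presses on something with over 40 N, if the wrist force passes 120 N, or if a joint passes its speed limit or range.

## Working session

There is one attempt and no reset: what is moved stays moved. The work goes in short steps, Python scripts to look and compute and a shell command to move; the robot and the scene stay as the last step left them, time stands still between calls to the robot, and variables do not carry over. Pictures are saved under pics/ and viewed, about 8 in all and at most 12, crops included, and the job is handed in when it is done.

```bash
ls; mkdir -p pics; cat > h.py <<'E'
import numpy as np, cv2
from scipy.spatial.transform import Rotation as R
from station import arm,get_image,camera_model
def grab(n,tag):
    p,d=get_image(n); np.savez(f'pics/{tag}.npz',p=p,d=d); cv2.imwrite(f'pics/{tag}.png',p[:,:,::-1]); return p,d
def load(tag):
    z=np.load(f'pics/{tag}.npz'); return z['p'],z['d']
def cam(n):
    c=camera_model(n); o=np.array(c['orientation'],float)
    Rm=o if o.shape==(3,3) else R.from_quat(o).as_matrix()
    return np.array(c['intrinsics'],float).reshape(3,3),np.array(c['position'],float),Rm
def cloud(n,d):
    K,t,Rm=cam(n); v,u=np.indices(d.shape)
    P=np.stack([(u-K[0,2])/K[0,0]*d,(v-K[1,2])/K[1,1]*d,d],-1)
    P=P@Rm.T+t; P[d==0]=np.nan; return P
def onplane(n,uv,z):
    K,t,Rm=cam(n); uv=np.atleast_2d(uv).astype(float)
    r=np.c_[(uv-K[[0,1],[2,2]])/K[[0,1],[0,1]],np.ones(len(uv))]@Rm.T
    return t+r*((z-t[2])/r[:,2])[:,None]
def proj(n,X):
    K,t,Rm=cam(n); c=(np.atleast_2d(X)-t)@Rm; return (c/c[:,2:])@K.T[:,:2]
E
python3 - <<'E'
from h import *
for n in('top','side'):
    grab(n,n+'0'); K,t,Rm=cam(n); print(n,K[0,0],K[0,2],K[1,2],t,Rm.round(2).tolist())
print(arm.sense())
E
```

```text
pics
top 477.9146838137073 321.3163595035307 241.12028424151552 [ 0.43260546 -0.06386658  1.38242816] [[-0.01, -1.0, 0.06], [-1.0, 0.01, -0.0], [-0.0, -0.06, -1.0]]
side 569.9586475336009 311.7360489676594 242.92836890368895 [ 0.12903275 -1.09671509  1.09375423] [[0.93, -0.25, 0.28], [-0.37, -0.61, 0.7], [-0.01, -0.75, -0.66]]
{'t': 0.1, 'q': array([-1.3094747 ,  0.61584229, -0.01263004,  1.42480318,  0.00810175,
        1.10339457, -0.04040984]), 'joint_vel': array([-0.00034204, -0.0011863 , -0.00038247, -0.00322565,  0.00095087,
        0.00177302, -0.00183251]), 'tau': array([ 1.40000266e-03, -4.70383966e+01,  2.60316152e-01, -1.71571076e+01,
        1.00476501e-02,  5.95184407e-03, -3.03420819e-06]), 'position': array([0.18440535, 0.62298073, 0.40361923]), 'eef_rot': array([ 0.5670382 ,  0.42246931, -0.42381669, -0.56600952]), 'ft_force': array([0.2293955 , 0.22123089, 0.79751151]), 'moment': array([-0.00907595, -0.05049888,  0.00030679]), 'gripper_width': 0.08568943967958471}
```

View pics/top0.png

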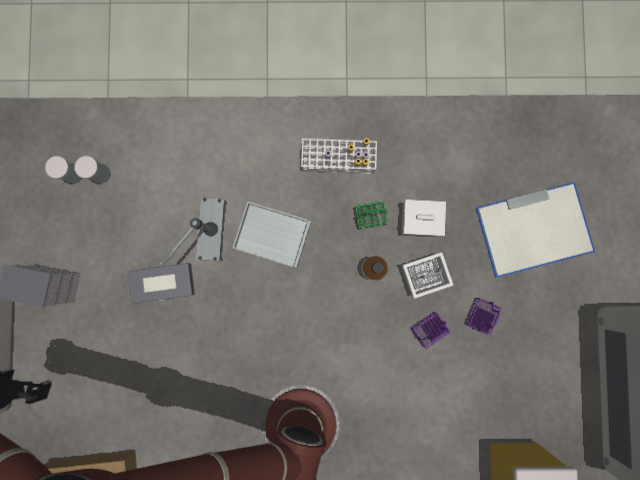

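View pics/side0.png

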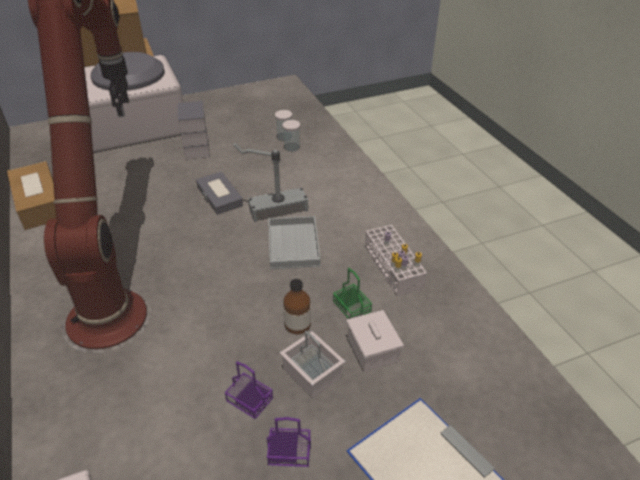

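Candidates for the rack in the top view: the steel one in the open white dish at (428,275), green at (370,215), and purple at (430,330) and (483,316). I choose the steel one in the open dish. The tray is at (272,235). The stand is at (210,230), with its hook pointing back-left to about (165,263).

```bash
python3 - <<'E'
from h import *
p,d=load('top0'); P=cloud('top',d)
hsv=cv2.cvtColor(p,cv2.COLOR_RGB2HSV)
def box(name,roi,lo,hi,s=None):
    u0,u1,v0,v1=roi; Q=P[v0:v1,u0:u1]; m=(Q[...,2]>lo)&(Q[...,2]<hi); q=Q[m]
    if len(q)<5: print(name,len(q));return
    c,wh,a=cv2.minAreaRect(q[:,:2].astype(np.float32)); print(name,len(q),np.round(c,4),np.round(wh,3),round(a,1),'zmed',np.median(q[:,2]).round(4))
    return q
print('bench z',[np.nanmedian(P[a:b,c:e,2]).round(4) for a,b,c,e in((290,320,220,260),(180,200,230,280),(330,350,350,380))])
box('deck',(185,240,185,275),.04,.056)
box('tray',(225,325,190,280),.022,.04)
box('trayall',(225,325,190,280),.003,.04)
box('dish',(395,462,240,305),.05,.07)
box('rack',(395,462,240,305),.08,.14)
box('lid',(395,452,190,240),.04,.1)
box('bottle',(350,395,245,290),.05,.2)
box('hook',(150,225,210,280),.17,.24)
box('box',(120,200,255,310),.02,.05)
# side
p2,d2=load('side0'); S=cloud('side',d2)
def b2(name,roi,lo,hi):
    u0,u1,v0,v1=roi; Q=S[v0:v1,u0:u1]; q=Q[(Q[...,2]>lo)&(Q[...,2]<hi)]
    if len(q)<5: print(name,len(q));return
    c,wh,a=cv2.minAreaRect(q[:,:2].astype(np.float32)); print('S',name,len(q),np.round(c,4),np.round(wh,3),round(a,1),np.percentile(q[:,2],[5,50,95]).round(4))
b2('deck',(240,315,180,225),.04,.056)
b2('tray',(255,330,210,275),.022,.04)
b2('dish',(270,350,325,400),.05,.07)
b2('rack',(270,350,320,400),.08,.14)
b2('hook',(230,300,140,200),.17,.24)
def up(img,a):
    return cv2.resize(img,None,fx=a,fy=a,interpolation=cv2.INTER_CUBIC)
A=up(p[180:300,150:320],4)[:,:680]; B=up(p[240:310,390:470],4); 
C=up(p2[315:400,265:360],4)
W=np.zeros((600,800,3),np.uint8)
a=cv2.resize(A,(510,360)); W[:360,:510]=a
W[360:360+240,:274]=cv2.resize(B,(274,240)); W[360:600,280:548]=cv2.resize(C,(268,240))
D=cv2.resize(p2[135:275,225:335],(280,356)); W[:356,515:795]=D
cv2.imwrite('pics/crop1.png',W[:,:,::-1])
E
```

```text
bench z [np.float64(-0.0002), np.float64(-0.0002), np.float64(0.0003)]
deck 1302 [0.5511 0.2488] [0.068 0.174] 86.2 zmed 0.0479
tray 466 [0.545 0.106] [0.251 0.14 ] 72.5 zmed 0.0295
trayall 3160 [0.5385 0.0721] [0.288 0.258] 89.7 zmed 0.0054
dish 487 [ 0.4185 -0.3577] [0.096 0.116] 18.2 zmed 0.0602
rack 59 [ 0.4203 -0.3548] [0.006 0.048] 17.7 zmed 0.1274
lid 1438 [ 0.5777 -0.3499] [0.115 0.097] 86.9 zmed 0.0666
bottle 495 [ 0.4391 -0.2086] [0.064 0.065] 64.3 zmed 0.1072
hook 313 [0.503  0.2792] [0.026 0.142] 54.7 zmed 0.21
box 2034 [0.4043 0.3728] [0.106 0.219] 12.8 zmed 0.0338
S deck 778 [0.55   0.2509] [0.077 0.176] 86.8 [0.0424 0.0483 0.0533]
S tray 487 [0.5207 0.0963] [0.228 0.178] 72.4 [0.0227 0.0289 0.0344]
S dish 728 [ 0.4547 -0.3431] [0.175 0.118] 17.9 [0.0528 0.0598 0.064 ]
S rack 108 [ 0.4211 -0.3555] [0.009 0.05 ] 18.3 [0.0823 0.1209 0.1303]
S hook 270 [0.5019 0.2816] [0.03  0.145] 52.9 [0.1809 0.2063 0.2183]
```

View pics/crop1.png

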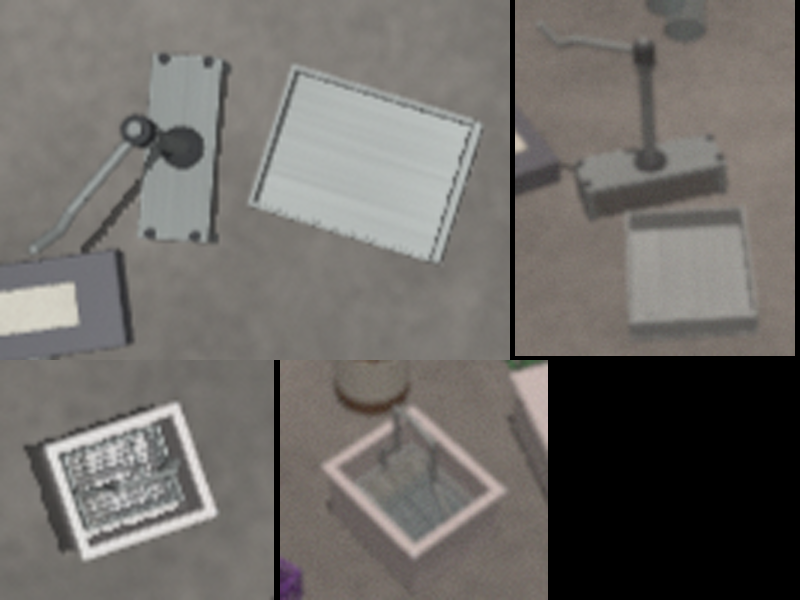

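```bash
python3 - <<'E'
from h import *
p,d=load('top0')
c=onplane('top',[(247.7,202.3),(310.3,220.7),(296.7,267.3),(233.3,248.3)],.03)[:,:2]
print(c.round(4).tolist(), c.mean(0).round(4)); print('edges',np.linalg.norm(np.roll(c,-1,0)-c,axis=1).round(3))
rear=(c[0]+c[3])/2; fr=(c[1]+c[2])/2; ax=(rear-fr)/np.linalg.norm(rear-fr); print('axis',ax,np.degrees(np.arctan2(ax[1],ax[0])))
ctr=c.mean(0); tf=ctr-.09*ax; print('tray_front',tf)
P=cloud('top',d)[185:280,228:325].reshape(-1,3); q=P[(P[:,2]>.022)&(P[:,2]<.036)]
r=(q[:,:2]-ctr)@np.c_[ax,[-ax[1],ax[0]]]; k=(abs(r)<[.11,.085]).all(1); print(cv2.minAreaRect(q[k,:2].astype(np.float32)), np.percentile(q[k,2],[50]))
s=arm.sense(); M=R.from_quat(s['eef_rot']).as_matrix(); print(M.round(3))
sx=np.array([np.cos(np.radians(86.5)),np.sin(np.radians(86.5))]); post=np.array([.5505,.246]); 
print('home',post-.065*sx,'home front',post-.155*sx,'in stand', (tf-post)@np.c_[sx,[-sx[1],sx[0]]])
E
```

```text
[[0.6282, 0.1451], [0.5745, -0.033], [0.4424, 0.006], [0.4972, 0.1854]] [0.5356 0.0759]
edges [0.186 0.138 0.188 0.137]
axis [0.29016293 0.95697726] 73.13228939598329
tray_front [ 0.50945607 -0.0102582 ]
((0.5359959602355957, 0.0773683488368988), (0.190782830119133, 0.13999822735786438), 72.49517822265625) [0.02939035]
[[ 0.284 -0.001 -0.959]
 [ 0.959 -0.002  0.284]
 [-0.002 -1.    -0.   ]]
home [0.54653184 0.18112124] home front [0.54103748 0.09128911] in stand [-0.25828589  0.02532319]
```

```bash
python3 -m inch '{"rot":[[0,0,0],[0,0,0],[0,0,0],[0,0,0],[0,0,0],[0,0,0],[0,0,0],[0,0,0],[0,0,0],[0,0,0]],"offset":[[0.03,-0.04,0.02],[0.06,-0.09,0.04],[0.09,-0.14,0.06],[0.12,-0.19,0.06],[0.15,-0.24,0.06],[0.18,-0.29,0.06],[0.21,-0.34,0.06],[0.24,-0.39,0.06],[0.27,-0.44,0.06],[0.29,-0.49,0.06]],"hand":[60,60,60,60,60,60,60,60,60,60]}' 40
```

```text
t: 1.35
position: [0.4752, 0.1311, 0.4633]
eef_rot: [0.567, 0.422, -0.424, -0.566]
ft_force: [0.3, -0.3, 0.4]
gripper_width: 0.0651
```

```bash
python3 -m inch '{"rot":[[0,0,-0.015],[0,0,-0.015],[0,0,-0.015],[0,0,-0.015],[0,0,-0.015],[0,0,-0.015],[0,0,-0.015],[0,0,-0.015],[0,0,-0.015],[0,0,-0.015]],"offset":[[0.012,-0.05,-0.03],[0.024,-0.1,-0.06],[0.034,-0.14,-0.1],[0.034,-0.14,-0.15],[0.034,-0.14,-0.2],[0.034,-0.14,-0.24],[0.034,-0.14,-0.265],[0.034,-0.14,-0.278],[0.034,-0.14,-0.278],[0.034,-0.14,-0.278]],"hand":[60,60,60,60,60,60,60,60,60,60]}'
python3 -c "
from h import *
p,d=grab('top','t1');p2,_=grab('side','s1')
a=cv2.resize(p[170:290,180:340],(400,300)); b=cv2.resize(p2[130:290,220:380],(400,400))
W=np.zeros((400,800,3),np.uint8);W[:300,:400]=a;W[:,400:]=b;cv2.imwrite('pics/c2.png',W[:,:,::-1])"
```

```text
t: 2.6
position: [0.5097, -0.009, 0.1863]
eef_rot: [0.571, 0.419, -0.419, -0.569]
ft_force: [0.7, -0.6, -0.9]
gripper_width: 0.0655
```

View pics/c2.png

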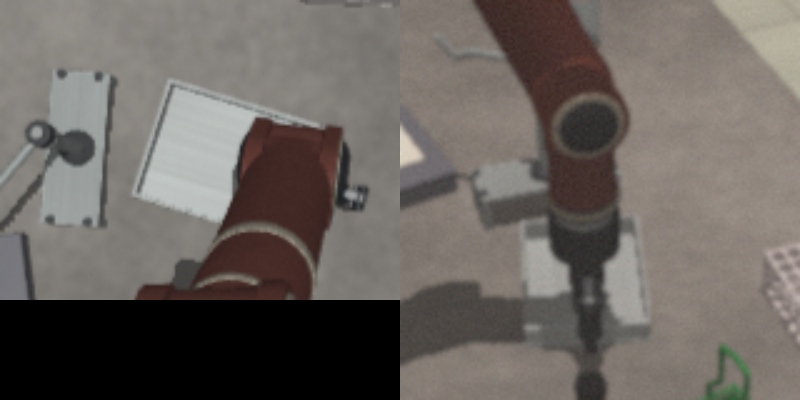

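```bash
python3 -m inch '{"rot":[[0,0,0],[0,0,0],[0,0,0],[0,0,0],[0,0,0.05],[0,0,0.1],[0,0,0.15],[0,0,0.2],[0,0,0.243],[0,0,0.243]],"offset":[[0,0,0],[0,0,0],[0,0,0],[0,0,0],[0.005,0.001,0],[0.01,0.002,0],[0.015,0.003,0],[0.02,0.004,0],[0.0255,0.004,0],[0.0255,0.004,0]],"hand":[255,255,255,255,255,255,255,255,255,255]}' 60
python3 -c "
from h import *
p,d=grab('top','t2');p2,_=grab('side','s2')
P=cloud('top',d)
def bx(n,roi,lo,hi):
    u0,u1,v0,v1=roi;Q=P[v0:v1,u0:u1];q=Q[(Q[...,2]>lo)&(Q[...,2]<hi)][:,:2].astype(np.float32);print(n,len(q),cv2.minAreaRect(q))
bx('deck',(185,228,185,275),.04,.056)
a=cv2.resize(p[170:290,180:340],(800,600));cv2.imwrite('pics/c3.png',a[:,:,::-1])"
```

```text
t: 3.95
position: [0.5347, -0.0063, 0.1869]
eef_rot: [0.516, 0.484, -0.485, -0.514]
ft_force: [-2.8, -2.4, 7.6]
gripper_width: 0.0085
deck 1302 ((0.5377360582351685, 0.2509606182575226), (0.08562346547842026, 0.20631223917007446), 78.73483276367188)
```

View pics/c3.png

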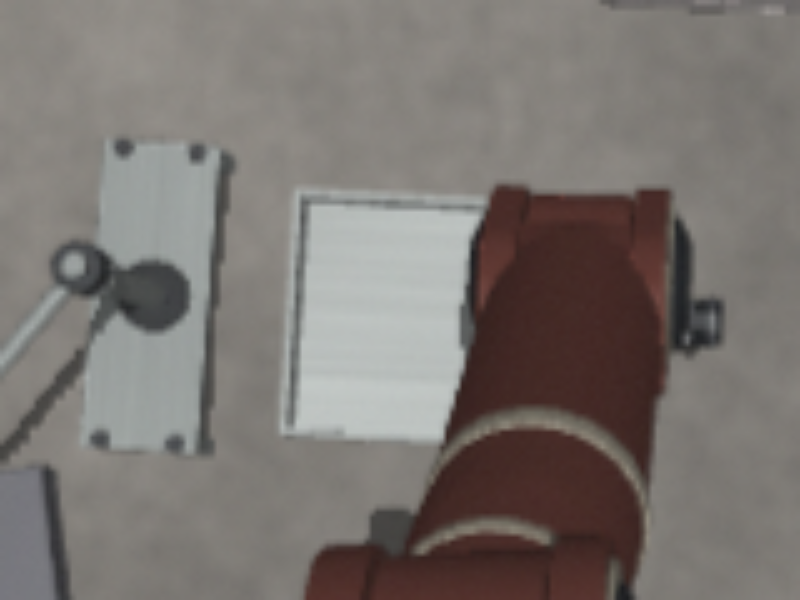

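```bash
python3 - <<'E'
from h import *
f=lambda L,z: onplane('top',np.array(L)/5+[180,170]-.4,z)[:,:2]
D=f([(107,140),(221,149),(201,452),(83,446)],.048)
T=f([(297,189),(279,435)],.03)
print(D.round(4).tolist(),D.mean(0)); 
for e in((D[2]-D[1]),(D[3]-D[0]),T[1]-T[0]): print(np.linalg.norm(e).round(4),np.degrees(np.arctan2(e[1],e[0]))+270)
sx=np.array([np.cos(np.radians(86.5)),np.sin(np.radians(86.5))]);B=np.c_[sx,[-sx[1],sx[0]]]
post=D.mean(0)-.003*sx; print('post',post,'tray rear in stand',(T-post)@B, 'tcp',(np.array([.5347,-.0063])-post)@B)
E
```

```text
[[0.6396, 0.2738], [0.6342, 0.2096], [0.4639, 0.2196], [0.4676, 0.2855]] [0.55130518 0.24712367]
0.1706 446.6465737216773
0.1725 446.1111728781345
0.1404 446.1241334920552
post [0.55112203 0.24412927] tray rear in stand [[-0.0703173  -0.06698377]
 [-0.06939649  0.07338034]] tcp [-0.25096471  0.00110306]
```

```bash
python3 -m inch '{"rot":[[0,0,0],[0,0,0],[0,0,0],[0,0,0],[0,0,0],[0,0,0],[0,0,0],[0,0,0],[0,0,0],[0,0,0]],"offset":[[0.002,0.015,0],[0.003,0.03,0],[0.004,0.045,0],[0.005,0.055,0],[0.0055,0.065,0],[0.006,0.075,0],[0.0065,0.083,0],[0.007,0.089,0],[0.007,0.093,0],[0.007,0.096,0]],"hand":[255,255,255,255,255,255,255,255,255,255]}'
```

```text
t: 5.3
position: [0.5417, 0.0897, 0.187]
eef_rot: [0.516, 0.484, -0.485, -0.514]
ft_force: [0.2, -4.4, 3.0]
gripper_width: 0.0088
```

```bash
python3 -m inch '{"rot":[[0,0,0],[0,0,0],[0,0,0],[0,0,0],[0,0,0],[0,0,0],[0,0,0],[0,0,0],[0,0,0],[0,0,0]],"offset":[[0,0.001,0],[0,0.002,0],[0,0.003,0],[0,0.004,0],[0,0.005,0],[0,0.005,0],[0,0.005,0],[0,0.005,0],[0,0.005,0],[0,0.005,0]],"hand":[255,255,255,255,255,255,255,255,255,255]}'
```

```text
t: 6.55
position: [0.5417, 0.0943, 0.187]
eef_rot: [0.516, 0.483, -0.485, -0.514]
ft_force: [-0.6, -4.5, 3.0]
gripper_width: 0.0084
```

```bash
python3 -m inch '{"rot":[[0,0,0],[0,0,0],[0,0,0],[0,0,0],[0,0,0],[0,0,0],[0,0,0],[0,0,0],[0,0,0],[0,0,0]],"offset":[[0,0.001,0],[0,0.002,0],[0,0.003,0],[0,0.004,0],[0,0.005,0],[0,0.006,0],[0,0.006,0],[0,0.006,0],[0,0.006,0],[0,0.006,0]],"hand":[255,255,255,255,255,255,255,255,255,255]}'
python3 -c "
from h import *
p,d=grab('top','t3');p2,_=grab('side','s3')
a=cv2.resize(p[170:290,180:340],(560,420));b=cv2.resize(p2[140:280,220:340],(240,280))
W=np.zeros((420,800,3),np.uint8);W[:,:560]=a;W[:280,560:]=b;cv2.imwrite('pics/c4.png',W[:,:,::-1])"
```

```text
t: 7.8
position: [0.5413, 0.0959, 0.1869]
eef_rot: [0.519, 0.48, -0.486, -0.514]
ft_force: [-0.4, -11.1, 5.8]
gripper_width: 0.0085
```

View pics/c4.png

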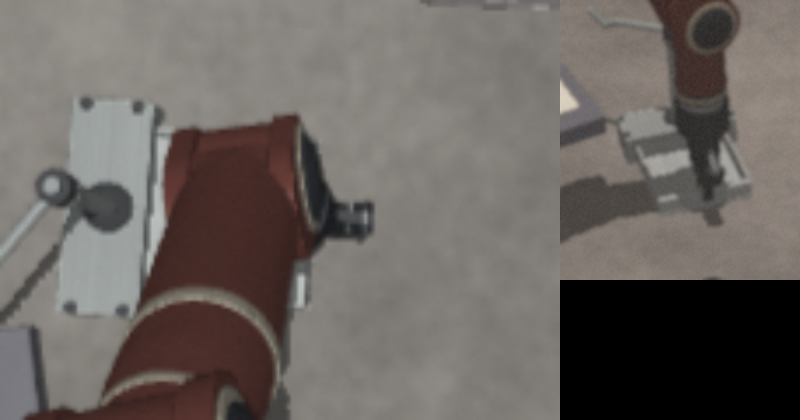

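The tray stopped at y=0.0959 while it was commanded to 0.100, and the force rose to 11 N, so it is against the back stop. Next I release it and go to the hook.

```bash
python3 -m inch '{"rot":[[0,0,0],[0,0,0],[0,0,0],[0,0,0],[0,0,0],[0,0,0],[0,0,0],[0,0,0],[0,0,0],[0,0,0]],"offset":[[0,-0.004,0],[0,-0.004,0],[0,-0.004,0],[0,-0.004,0.05],[0,-0.004,0.11],[0,-0.004,0.17],[0,0,0.24],[0,0.05,0.25],[0,0.11,0.25],[0,0.17,0.25]],"hand":[60,60,60,60,60,60,255,255,255,255]}'
python3 -m inch '{"rot":[[0,0,0],[0,0,0],[0,0,0],[0,0,0],[0,0,0],[0,0,0],[0,0,0],[0,0,0],[0,0,0],[0,0,0]],"offset":[[-0.005,0.02,0],[-0.015,0.04,0],[-0.024,0.06,0],[-0.024,0.06,0],[-0.024,0.06,0],[-0.024,0.06,0],[-0.024,0.06,0],[-0.024,0.06,0],[-0.024,0.06,0],[-0.024,0.06,0]],"hand":[255,255,255,255,255,255,255,255,255,255]}'
```

```text
t: 9.15
position: [0.5406, 0.2685, 0.4376]
eef_rot: [0.518, 0.481, -0.486, -0.514]
ft_force: [0.7, 0.5, -0.1]
gripper_width: -0.0002
t: 10.4
position: [0.5166, 0.3285, 0.4375]
eef_rot: [0.518, 0.481, -0.486, -0.514]
ft_force: [-0.3, 0.2, -0.4]
gripper_width: 0.0
```

```bash
python3 -m inch '{"rot":[[0,0,0],[0,0,0],[0,0,0],[0,0,0],[0,0,0],[0,0,0],[0,0,0],[0,0,0],[0,0,0],[0,0,0]],"offset":[[0,0,-0.05],[0,0,-0.078],[0,0,-0.078],[-0.011,-0.018,-0.078],[-0.026,-0.031,-0.078],[-0.037,-0.049,-0.078],[-0.043,-0.068,-0.078],[-0.044,-0.088,-0.078],[-0.039,-0.108,-0.078],[-0.030,-0.126,-0.078]],"hand":[255,255,255,255,255,255,255,255,255,255]}'
python3 -c "
from h import *
p,d=grab('top','t4');p2,_=grab('side','s4')
a=cv2.resize(p[170:290,150:310],(560,420));b=cv2.resize(p2[140:280,220:340],(240,280))
W=np.zeros((420,800,3),np.uint8);W[:,:560]=a;W[:280,560:]=b;cv2.imwrite('pics/c5.png',W[:,:,::-1])"
```

```text
t: 11.65
position: [0.4869, 0.2023, 0.3608]
eef_rot: [0.518, 0.482, -0.485, -0.514]
ft_force: [-0.4, 2.1, -0.2]
gripper_width: -0.0001
```

View pics/c5.png

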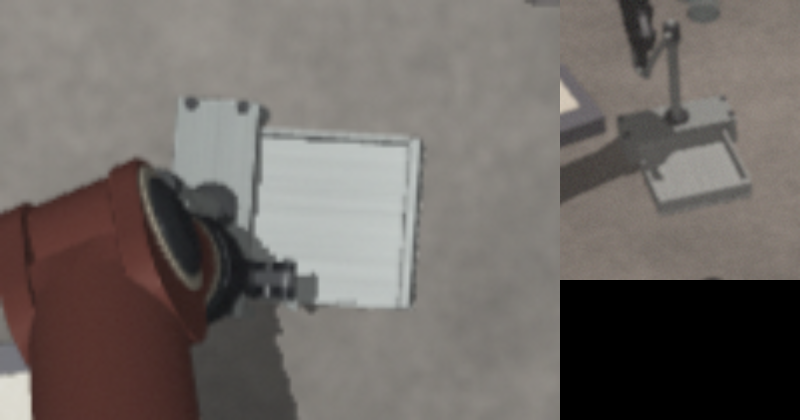

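```bash
python3 -m inch '{"rot":[[0,0,0],[0,0,0],[0,0,0],[0,0,0],[0,0,0],[0,0,0],[0,0,0],[0,0,0],[0,0,0],[0,0,0]],"offset":[[0.007,-0.008,0],[0.0135,-0.015,0],[0.019,-0.019,0],[0.0246,-0.0228,0],[0.03,-0.025,0],[0.034,-0.027,0],[0.034,-0.027,0],[0.015,-0.027,0],[-0.02,-0.027,0],[-0.04,-0.027,0]],"hand":[255,255,255,255,255,255,255,255,255,255]}'
python3 - <<'E'
from h import *
p,d=grab('top','t5');p2,d2=grab('side','s5')
for n,D in(('top',d),('side',d2)):
    P=cloud(n,D).reshape(-1,3); r=P-[.5505,.247,0]; rr=np.hypot(r[:,0],r[:,1])
    q=r[(r[:,2]>.188)&(r[:,2]<.226)&(rr>.03)&(rr<.135)&(r[:,1]<0)]
    a=np.degrees(np.arctan2(q[:,1],q[:,0]))%360; print(n,len(q),np.histogram(a,bins=np.arange(180,370,10))[0])
    q=q[a>235]
    if len(q)>9: print(cv2.fitLine(q[:,:2].astype(np.float32),cv2.DIST_HUBER,0,.01,.01).ravel(), q[:,:2].mean(0),rr.min())
a=cv2.resize(p[170:290,150:310],(560,420));b=cv2.resize(p2[140:280,220:340],(240,280))
W=np.zeros((420,800,3),np.uint8);W[:,:560]=a;W[:280,560:]=b;cv2.imwrite('pics/c6.png',W[:,:,::-1])
E
```

```text
t: 13.0
position: [0.4466, 0.1724, 0.3606]
eef_rot: [0.52, 0.48, -0.485, -0.514]
ft_force: [0.3, -0.2, 0.0]
gripper_width: -0.0002
top 162 [ 0  0  0  0  0  0  0 67 95  0  0  0  0  0  0  0  0  0]
[ 0.17190012  0.9851144  -0.013849   -0.08246977] [-0.01307094 -0.07881954] nan
side 87 [ 0  0  0 10  3  0  0 46 28  0  0  0  0  0  0  0  0  0]
[ 0.18094836  0.9834926  -0.01467097 -0.07693049] [-0.01536964 -0.0822564 ] nan
```

```bash
python3 -m inch '{"rot":[[0,0,0],[0,0,0],[0,0,0],[0,0,0],[0,0,0],[0,0,0],[0,0,0],[0,0,0],[0,0,0],[0,0,0]],"offset":[[0.03,0,0],[0.05,0,0],[0.07,0,0],[0.078,0,0],[0.083,0,0],[0.083,0,0],[0.05,0,0],[0.01,-0.02,0],[-0.02,-0.06,0.03],[-0.03,-0.11,0.07]],"hand":[255,255,255,255,255,255,255,100,60,0]}'
python3 - <<'E'
from h import *
p,d=grab('top','t6');p2,d2=grab('side','s6')
for n,D in(('top',d),('side',d2)):
    P=cloud(n,D).reshape(-1,3); r=P-[.5505,.247,0]; rr=np.hypot(r[:,0],r[:,1])
    q=r[(r[:,2]>.188)&(r[:,2]<.226)&(rr>.03)&(rr<.135)&(r[:,1]<0)]
    a=np.degrees(np.arctan2(q[:,1],q[:,0]))%360; q=q[(a>235)&(a<300)]
    if len(q)>9:
        l=cv2.fitLine(q[:,:2].astype(np.float32),cv2.DIST_HUBER,0,.01,.01).ravel(); print(n,len(q),l,'xpos at post',l[2]-l[0]/l[1]*l[3]); 
        q2=q[np.hypot(q[:,0],q[:,1])>.1]; print('tip z',q2[:,2].max(),'far',np.percentile(np.hypot(q[:,0],q[:,1]),[98]),'nut', )
P=cloud('top',d)
Q=P[185:275,185:228];q=Q[(Q[...,2]>.04)&(Q[...,2]<.056)][:,:2].astype(np.float32);print('deck',len(q),cv2.minAreaRect(q))
h=P[(P[...,2]>.2)&(P[...,2]<.225)]; h=h[np.hypot(h[:,0]-.5505,h[:,1]-.247)<.022]; print('hub',len(h),h.mean(0), cv2.minEnclosingCircle(h[:,:2].astype(np.float32)))
t=P[185:280,215:300].reshape(-1,3); t=t[(t[:,2]>.022)&(t[:,2]<.036)&(t[:,1]<.2)]; print('tray',len(t),cv2.minAreaRect(t[:,:2].astype(np.float32)), 'ymin',t[:,1].min())
u=t[t[:,1]<np.percentile(t[:,1],5)+.0]; 
# rack bail again
r=P[240:305,395:462].reshape(-1,3); r=r[(r[:,2]>.1)&(r[:,2]<.14)]; print('bail top',len(r),cv2.minAreaRect(r[:,:2].astype(np.float32)) if len(r)>4 else '')
S=cloud('side',d2)[320:400,270:350].reshape(-1,3); S=S[(S[:,2]>.1)&(S[:,2]<.14)]; print('S',len(S),cv2.minAreaRect(S[:,:2].astype(np.float32)) if len(S)>4 else '',S[:,2].max() if len(S) else 0)
a=cv2.resize(p[170:290,150:310],(560,420));b=cv2.resize(p2[140:280,220:340],(240,280))
W=np.zeros((420,800,3),np.uint8);W[:,:560]=a;W[:280,560:]=b;cv2.imwrite('pics/c6.png',W[:,:,::-1])
E
```

```text
t: 14.35
position: [0.4145, 0.0644, 0.4296]
eef_rot: [0.518, 0.481, -0.487, -0.513]
ft_force: [1.4, -0.2, -0.1]
gripper_width: 0.0544
top 158 [ 0.09581645  0.995399   -0.00689817 -0.07920916] xpos at post 0.0007264563
tip z 0.2240323515305378 far [0.1285336] nut
side 82 [ 0.09857684  0.99512947 -0.01008186 -0.09432525] xpos at post -0.00073806476
tip z 0.2237813288005197 far [0.12947865] nut
deck 1266 ((0.5507713556289673, 0.24905803799629211), (0.06816595792770386, 0.1738084852695465), 86.03668975830078)
hub 108 [0.54961343 0.24283559 0.2139581 ] ((0.5502017736434937, 0.24186258018016815), 0.016919977962970734)
tray 269 ((0.5419567823410034, 0.1444806456565857), (0.11781526356935501, 0.14001771807670593), 86.03267669677734) ymin 0.08141641114992572
bail top 50 ((0.42074719071388245, -0.3554590344429016), (0.005958497524261475, 0.04837697744369507), 17.990680694580078)
S 79 ((0.4201914072036743, -0.3555782735347748), (0.006513815838843584, 0.048958227038383484), 20.088516235351562) 0.13231992036314122
```

View pics/c6.png

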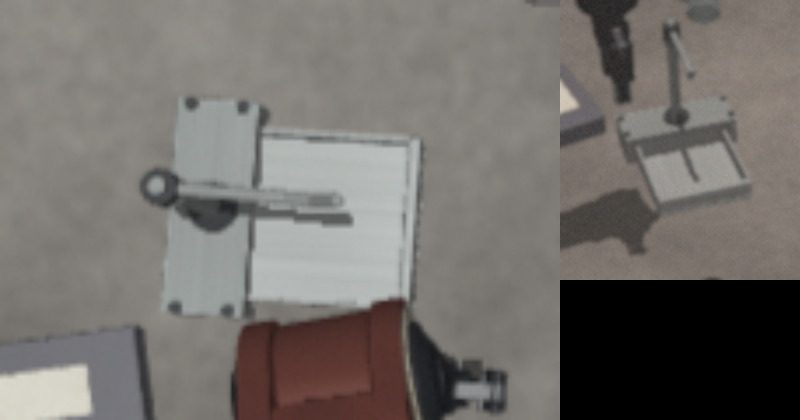

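Side and top views agree: the hook points at 264.4° (stand front is 266°), the tray is parallel, and its origin is about -0.065 m in the stand frame. Next I go above the rack, turning the jaws.

```bash
python3 -m inch '{"rot":[[0,0,-0.18],[0,0,-0.36],[0,0,-0.54],[0,0,-0.72],[0,0,-0.9],[0,0,-1.08],[0,0,-1.26],[0,0,-1.44],[0,0,-1.62],[0,0,-1.8]],"offset":[[0.03,-0.04,0],[0.06,-0.08,0],[0.08,-0.12,0],[0.08,-0.17,0],[0.08,-0.22,0],[0.08,-0.26,0],[0.07,-0.3,0],[0.05,-0.34,0],[0.03,-0.38,0],[0.006,-0.42,0]],"hand":[0,0,0,0,0,0,0,0,0,0]}'
python3 - <<'E'
from h import *
s=arm.sense(); M=R.from_quat(s['eef_rot']).as_matrix(); print(s['q'].round(2)); print(M.round(3)); 
az=np.radians(-72); x=np.array([np.cos(az),np.sin(az),0]); y=np.array([0,0,-1.]); T=np.c_[x,y,np.cross(x,y)]
print('rotvec',(R.from_matrix(T)*R.from_matrix(M).inv()).as_rotvec(), s['position'])
E
```

```text
t: 15.7
position: [0.4224, -0.3607, 0.4328]
eef_rot: [0.701, -0.113, 0.105, -0.696]
ft_force: [-0.4, -1.2, -0.2]
gripper_width: 0.0857
[ 0.24  0.51  0.67  1.67 -0.33  1.09  0.69]
[[ 0.953 -0.012  0.304]
 [-0.304 -0.005  0.953]
 [-0.01  -1.    -0.009]]
rotvec [-6.28802505e-04 -1.36840586e-02 -9.47519651e-01] [ 0.42242168 -0.36068436  0.43282179]
```

```bash
python3 -m inch '{"rot":[[0,-0.002,-0.17],[0,-0.005,-0.34],[0,-0.008,-0.51],[0,-0.01,-0.68],[0,-0.013,-0.85],[0,-0.013,-0.948],[0,-0.013,-0.948],[0,-0.013,-0.948],[0,-0.013,-0.948],[0,-0.013,-0.948]],"offset":[[-0.002,0.005,0],[-0.002,0.005,0],[-0.002,0.005,0],[-0.002,0.005,0],[-0.002,0.005,0],[-0.002,0.005,-0.02],[-0.002,0.005,-0.06],[-0.002,0.005,-0.1],[-0.002,0.005,-0.12],[-0.002,0.005,-0.12]],"hand":[0,0,0,0,0,0,0,0,0,0]}' 40
python3 -c "
from h import *
p,d=grab('top','t7');p2,_=grab('side','s7')
a=cv2.resize(p[220:310,380:500],(400,300));b=cv2.resize(p2[270:400,240:370],(400,400))
W=np.zeros((400,800,3),np.uint8);W[:300,:400]=a;W[:,400:]=b;cv2.imwrite('pics/c7.png',W[:,:,::-1])"
```

```text
t: 16.95
position: [0.4209, -0.3546, 0.3111]
eef_rot: [-0.572, 0.417, -0.414, 0.573]
ft_force: [0.2, -0.7, -0.1]
gripper_width: 0.0855
```

View pics/c7.png

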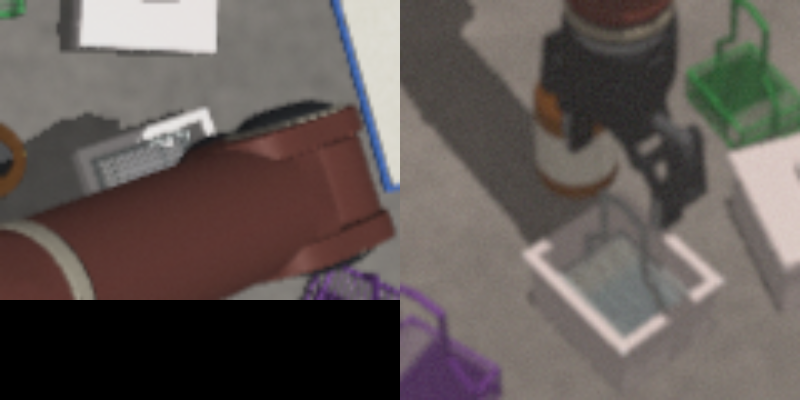

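The jaws (fingers at (575,130) and (670,210) in the side crop) line up with the steel bail in the open dish. Next I descend and grip.

```bash
python3 -m inch '{"rot":[[0,0,0],[0,0,0],[0,0,0],[0,0,0],[0,0,0],[0,0,0],[0,0,0],[0,0,0],[0,0,0],[0,0,0]],"offset":[[0,-0.001,-0.03],[0,-0.001,-0.052],[0,-0.001,-0.052],[0,-0.001,-0.052],[0,-0.001,-0.052],[0,-0.001,-0.052],[0,-0.001,-0.052],[0,-0.001,-0.052],[0,-0.001,-0.047],[0,-0.001,-0.042]],"hand":[0,0,0,255,255,255,255,255,255,255]}' 50
```

```text
t: 18.3
position: [0.4209, -0.3565, 0.2715]
eef_rot: [-0.572, 0.415, -0.416, 0.572]
ft_force: [-0.2, -0.6, -3.4]
gripper_width: 0.0485
```

```bash
python3 -m inch '{"rot":[[0,0,0],[0,0,0],[0,0,0],[0,0,0],[0,0,0],[0,0,0],[0,0,0],[0,0,0],[0,0,0],[0,0,0]],"offset":[[0,0,0.01],[0,0,0.022],[0,0,0.036],[0,0,0.052],[0,0,0.07],[0,0,0.088],[0,0,0.104],[0,0,0.116],[0,0,0.12],[0,0,0.12]],"hand":[255,255,255,255,255,255,255,255,255,255]}'
python3 - <<'E'
from h import *
p,d=grab('top','t8');p2,d2=grab('side','s8')
s=arm.sense(); M=R.from_quat(s['eef_rot']).as_matrix(); print(s['q'].round(2),M[:,0].round(3),M[:,1].round(3))
P=cloud('side',d2).reshape(-1,3); g=s['position']; r=P-[g[0],g[1],0]; k=(np.hypot(r[:,0],r[:,1])<.07)&(P[:,2]>.08)&(P[:,2]<.22); q=P[k]; print(len(q),np.percentile(q[:,2],[1,5]))
b=p2[210:410,230:430]; cv2.imwrite('pics/c8.png',cv2.resize(b,(600,600))[:,:,::-1])
E
```

```text
t: 19.55
position: [0.4209, -0.3564, 0.3914]
eef_rot: [-0.572, 0.416, -0.415, 0.572]
ft_force: [0.6, 0.4, -2.7]
gripper_width: 0.0484
[ 0.12  0.61  0.9   1.75 -0.55  1.05 -0.05] [ 0.309 -0.951 -0.001] [-0.001  0.001 -1.   ]
1277 [0.13351209 0.13641024]
```

View pics/c8.png

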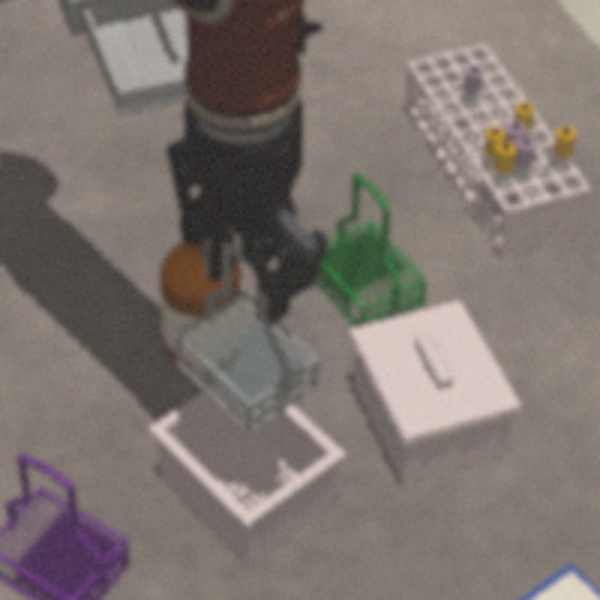

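The rack hangs upright in the grip, clear of the dish, with its underside at about 0.134. The bottle is 0.15 high, so I raise it further before carrying it across.

```bash
python3 -m inch '{"rot":[[0,0,0],[0,0,0],[0,0,0.05],[0,0,0.14],[0,0,0.24],[0,0,0.34],[0,0,0.44],[0,0,0.54],[0,0,0.63],[0,0,0.7]],"offset":[[0,0,0.02],[0,0,0.045],[0.005,0.005,0.065],[0.015,0.03,0.07],[0.03,0.07,0.07],[0.045,0.115,0.07],[0.06,0.16,0.07],[0.07,0.2,0.07],[0.08,0.23,0.07],[0.085,0.25,0.07]],"hand":[255,255,255,255,255,255,255,255,255,255]}'
python3 -m inch '{"rot":[[0,0,0.03],[0,0,0.09],[0,0,0.16],[0,0,0.24],[0,0,0.32],[0,0,0.39],[0,0,0.44],[0,0,0.459],[0,0,0.459],[0,0,0.459]],"offset":[[0,0.01,0],[0.005,0.03,0],[0.01,0.06,0],[0.015,0.09,0],[0.02,0.12,0],[0.025,0.145,0],[0.028,0.16,0],[0.028,0.168,0],[0.028,0.168,0],[0.028,0.168,0]],"hand":[255,255,255,255,255,255,255,255,255,255]}'
python3 - <<'E'
from h import *
p,d=grab('top','t9');p2,d2=grab('side','s9')
s=arm.sense(); M=R.from_quat(s['eef_rot']).as_matrix(); print(s['position'],M[:,0].round(3),M[:,1].round(3))
P=cloud('side',d2).reshape(-1,3); r=P-[.5505,.247,0]; rr=np.hypot(r[:,0],r[:,1])
q=r[(r[:,2]>.188)&(r[:,2]<.226)&(rr>.03)&(rr<.135)&(r[:,1]<0)]; print(len(q))
print(cv2.fitLine(q[:,:2].astype(np.float32),cv2.DIST_HUBER,0,.01,.01).ravel())
g=s['position']; k=(np.hypot(P[:,0]-g[0],P[:,1]-g[1])<.07)&(P[:,2]>.15)&(P[:,2]<.3); print(np.percentile(P[k,2],[1,5]))
cv2.imwrite('pics/c9.png',cv2.resize(p2[110:280,210:380],(600,600))[:,:,::-1])
E
```

```text
t: 20.9
position: [0.5063, -0.1044, 0.4602]
eef_rot: [-0.68, 0.193, -0.192, 0.68]
ft_force: [0.4, -0.0, -2.7]
gripper_width: 0.0482
t: 22.15
position: [0.5341, 0.0623, 0.4603]
eef_rot: [0.707, -0.034, 0.033, -0.706]
ft_force: [-0.6, -1.5, -3.5]
gripper_width: 0.0487
[0.53417828 0.06242617 0.4603398 ] [ 0.996 -0.095 -0.002] [-0.002 -0.001 -1.   ]
21
[ 0.08880804  0.99604875 -0.00975333 -0.10227511]
[0.2037157  0.20650203]
```

View pics/c9.png

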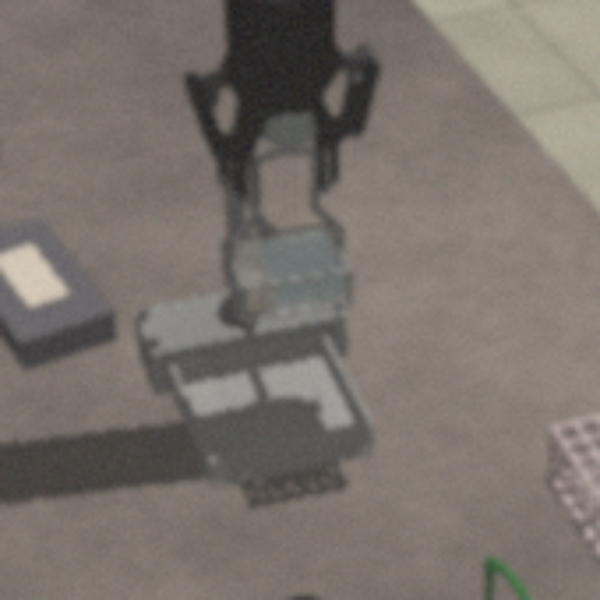

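```bash
python3 -m inch '{"rot":[[0,0,0],[0,0,0],[0,0,0],[0,0,0],[0,0,0],[0,0,0],[0,0,0],[0,0,0],[0,0,0],[0,0,0]],"offset":[[0,0,-0.03],[0,0,-0.06],[0,0,-0.082],[0,0.005,-0.085],[0.001,0.018,-0.085],[0.003,0.034,-0.085],[0.004,0.05,-0.085],[0.005,0.065,-0.085],[0.006,0.075,-0.085],[0.006,0.08,-0.085]],"hand":[255,255,255,255,255,255,255,255,255,255]}'
python3 - <<'E'
from h import *
p2,d2=grab('side','s10')
s=arm.sense(); print(s['ft_force'],s['moment'])
P=cloud('side',d2).reshape(-1,3)
g=s['position']; k=(np.hypot(P[:,0]-g[0],P[:,1]-g[1])<.06)&(P[:,2]>.08)&(P[:,2]<.3); print(np.percentile(P[k,2],[1,5]))
cv2.imwrite('pics/c10.png',cv2.resize(p2[110:250,220:360],(600,600))[:,:,::-1])
E
```

```text
t: 23.5
position: [0.5402, 0.1433, 0.3753]
eef_rot: [0.707, -0.034, 0.032, -0.706]
ft_force: [-0.3, -0.2, -3.2]
gripper_width: 0.0485
[-1.38294476 -0.27586973 -3.127658  ] [ 0.11474496 -0.0140489  -0.00946386]
[0.11970274 0.12644064]
```

View pics/c10.png

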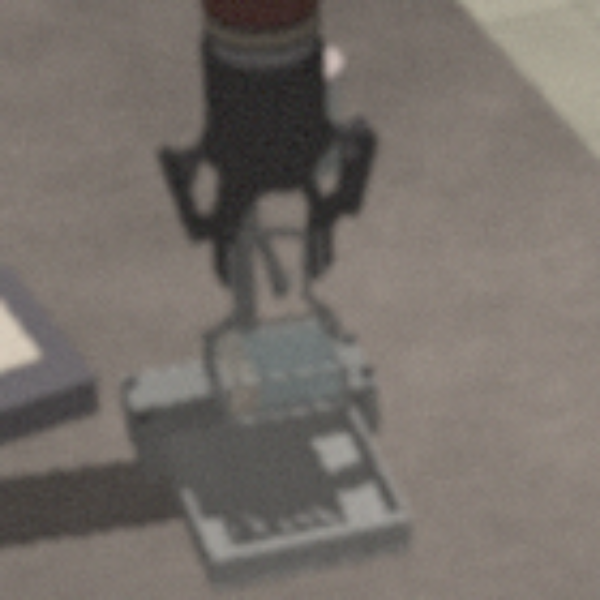

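The side crop shows the hook inside the handle loop, from (260,230) to (280,290). Next I lower it.

```bash
python3 -m inch '{"rot":[[0,0,0],[0,0,0],[0,0,0],[0,0,0],[0,0,0],[0,0,0],[0,0,0],[0,0,0],[0,0,0],[0,0,0]],"offset":[[0,0,-0.008],[0,0,-0.016],[0,0,-0.022],[0,0,-0.027],[0,0,-0.031],[0,0,-0.034],[0,0,-0.036],[0,0,-0.037],[0,0,-0.037],[0,0,-0.037]],"hand":[255,255,255,255,255,255,255,255,255,255]}'
```

```text
t: 24.8
position: [0.5411, 0.1437, 0.3402]
eef_rot: [-0.706, 0.032, -0.034, 0.707]
ft_force: [-0.1, 0.2, 5.3]
gripper_width: 0.0483
```

```bash
python3 -m inch '{"rot":[[0,0,0],[0,0,0],[0,0,0],[0,0,0],[0,0,0],[0,0,0],[0,0,0],[0,0,0],[0,0,0],[0,0,0]],"offset":[[0,0,-0.001],[0,0,-0.001],[0,0,-0.001],[0,0,-0.001],[0,0,-0.001],[0,0,-0.001],[0,0,-0.001],[0,0,-0.001],[0,0,-0.001],[0,0,-0.001]],"hand":[110,95,80,65,50,35,20,0,0,0]}'
python3 - <<'E'
from h import *
p,d=grab('top','t11');p2,d2=grab('side','s11'); s=arm.sense(); print(s['gripper_width'],s['ft_force'])
P=cloud('side',d2).reshape(-1,3)
k=(abs(P[:,0]-.54)<.05)&(abs(P[:,1]-.143)<.06)&(P[:,2]>.05)&(P[:,2]<.215); print('low z',np.percentile(P[k,2],[1,3,5]))
cv2.imwrite('pics/c11.png',cv2.resize(p2[110:250,220:360],(600,600))[:,:,::-1])
E
```

```text
t: 26.05
position: [0.5411, 0.1436, 0.3391]
eef_rot: [-0.706, 0.032, -0.034, 0.707]
ft_force: [-0.0, 0.5, -0.6]
gripper_width: 0.0855
0.08548940750392109 [-0.32291557 -1.11746645  0.49428725]
low z [0.08341294 0.08551786 0.08692445]
```

```bash
python3 -m inch '{"rot":[[0,0,0],[0,0,0],[0,0,0],[0,0,0],[0,0,0],[0,0,0],[0,0,0],[0,0,0],[0,0,0],[0,0,0]],"offset":[[0,0,0.01],[0,0,0.03],[0,0,0.055],[0,0,0.09],[0,0,0.12],[-0.01,-0.04,0.13],[-0.03,-0.08,0.13],[-0.05,-0.13,0.13],[-0.07,-0.18,0.13],[-0.08,-0.22,0.13]],"hand":[0,0,0,0,0,0,0,0,0,0]}'
python3 - <<'E'
from h import *
import time
post=np.array([.5507,.2465]); u=np.array([-.097,-.995]); w=np.array([-u[1],u[0]]); seat=post+.105*u
for i in range(2):
  for n in('top','side'):
    p,d=grab(n,f'{n}end{i}'); P=cloud(n,d).reshape(-1,3); P=P[~np.isnan(P[:,0])]
    a=np.c_[(P[:,:2]-post)@u,(P[:,:2]-post)@w,P[:,2]]
    k=(a[:,0]>.06)&(a[:,0]<.16)&(abs(a[:,1])<.05)
    b=a[k&(a[:,2]>.06)&(a[:,2]<.13)]; print(n,'basket z',np.percentile(b[:,2],[1,99]),'rect',cv2.minAreaRect(b[:,:2].astype(np.float32)))
    l=a[k&(a[:,2]>.16)&(a[:,2]<.235)&(abs(a[:,1])>.010)&(abs(a[:,1])<.03)]
    for z0 in(.16,.18,.2):
        m=l[(l[:,2]>z0)&(l[:,2]<z0+.02)]; print('  legs',z0,len(m),m[:,0].mean().round(4) if len(m) else '',np.ptp(m[:,1]).round(3) if len(m) else '', m[:,1].mean().round(4) if len(m) else '')
    h=a[(a[:,0]>.03)&(a[:,0]<.08)&(abs(a[:,1])<.02)&(a[:,2]>.19)]; print('  hook lateral',h[:,1].mean() if len(h) else '',a[k,2].max())
P=cloud('top',load('topend1')[1])
t=P[185:280,215:300].reshape(-1,3); t=t[(t[:,2]>.022)&(t[:,2]<.036)&(t[:,1]<.2)]; print('tray',cv2.minAreaRect(t[:,:2].astype(np.float32)))
r=P[240:305,395:462].reshape(-1,3); r=r[(r[:,2]>.05)&(r[:,2]<.07)]; print('dish',len(r),cv2.minAreaRect(r[:,:2].astype(np.float32)) if len(r)>4 else '')
print(arm.sense()['ft_force'])
E
```

```text
t: 27.4
position: [0.4596, -0.0788, 0.4702]
eef_rot: [-0.706, 0.033, -0.035, 0.707]
ft_force: [0.2, -0.4, 0.4]
gripper_width: 0.0856
top basket z [0.08175566 0.12028601] rect ((0.10402926802635193, 0.0029003769159317017), (0.06628751009702682, 0.08950509876012802), 1.6466073989868164)
  legs 0.16 7 0.1063 0.047 0.0047
  legs 0.18 8 0.1051 0.048 0.0037
  legs 0.2 30 0.1039 0.047 -0.0011
  hook lateral 0.0013788324352402277 0.2256199204591829
side basket z [0.08187149 0.12243946] rect ((0.10355327278375626, 0.0015467144548892975), (0.07584311813116074, 0.08882882446050644), 1.1542567014694214)
  legs 0.16 23 0.1022 0.048 0.0018
  legs 0.18 26 0.1017 0.05 -0.0017
  legs 0.2 4 0.1061 0.005 0.0182
  hook lateral  0.21422536097990574
top basket z [0.08232432 0.12091056] rect ((0.10377129912376404, 0.0026195086538791656), (0.06628622114658356, 0.0889313742518425), 0.598680317401886)
  legs 0.16 7 0.1061 0.047 0.0047
  legs 0.18 7 0.1052 0.048 -0.0021
  legs 0.2 31 0.1039 0.047 0.0004
  hook lateral 0.0013477321793725673 0.22395648541997848
side basket z [0.08258076 0.12151789] rect ((0.10084493458271027, 0.0021890997886657715), (0.07767080515623093, 0.08949992060661316), 1.229812502861023)
  legs 0.16 27 0.1023 0.049 -0.0018
  legs 0.18 23 0.1025 0.049 0.0007
  legs 0.2 12 0.1041 0.046 0.0028
  hook lateral  0.21841074355536816
tray ((0.5420523881912231, 0.14479157328605652), (0.1179046705365181, 0.14026515185832977), 86.09989929199219)
dish 460 ((0.41848504543304443, -0.3574545383453369), (0.09638499468564987, 0.11530748754739761), 18.079578399658203)
[0.31746512 0.27880277 0.12980612]
```

```bash
python3 -m inch '{"rot":[[0,0,0],[0,0,0],[0,0,0],[0,0,0],[0,0,0],[0,0,0],[0,0,0],[0,0,0],[0,0,0],[0,0,0]],"offset":[[0,0,0],[0,0,0],[0,0,0],[0,0,0],[0,0,0],[0,0,0],[0,0,0],[0,0,0],[0,0,0],[0,0,0]],"hand":[0,0,0,0,0,0,0,0,0,0]}'
python3 -c "
from station import arm
print(arm.job_done())"
```

```text
t: 28.85
position: [0.4608, -0.0771, 0.4699]
eef_rot: [-0.706, 0.033, -0.035, 0.707]
ft_force: [0.4, -0.3, -0.2]
gripper_width: 0.0856
the job is handed in; nothing more can be done
None
```

The job is done and handed in at about 29 s; no verdict was reported. I pinched the tray's front wall and slid the tray home. Then I swung the hook to the front with closed fingers, lifted the steel rack from the open dish by its handle, and hung it on the hook.

What the last checks showed:
- **Rack:** both camera views put it at 102–106 mm along the hook, where the dip is at 105 mm. Its underside is about 0.08 m above the bench, it is upright, and it did not move between two successive looks.
- **Tray:** it is parallel to the stand, with its origin at about -0.065 m in the stand's frame.
- **Hook:** it points within about 2° of straight ahead.
- **Dish:** it is within about 1 mm of where it started. The gripper is clear of everything.

Some readings disagreed, and some things I did not check:
- **Stand position:** the tray stopped about 5 mm deeper than my first estimate of the post position predicted. The later camera measurement put it home.
- **Hanging height:** while I was lowering the rack, it touched the hook about 4 mm higher than expected, but it settled into the dip on release.
- **Final picture:** I could not view it because the 12-picture limit was reached, so the final check relies on depth measurements alone.
- **Other bench items:** I did not measure the lidded dish, tube rack, bottle and slide box again at the end. The arm's path kept clear of them.

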